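# Close up the plate reader

### The arm

A 7-joint arm with a two-finger parallel gripper is mounted at the origin on the work surface. World frame = base frame: x ahead of the robot, y to its left, z up, the work surface at z = 0. Lengths are in m, angles in rad, forces in N, time in s.
With the tool pointing down it reaches from about 0.35 to 0.9 m from the base axis. Payload 7.2 kg.
Tool frame: the origin (TCP) lies midway between the tips of the shut fingers; the grasp point (between the pads) lies ctrl.grasp_offset behind it (ctrl.grasp_offset is the distance from the TCP to the grasp point, in m); z points along the fingers, y is the line along which they close (so a half turn about z gives the same grasp; the last joint's range is limited). The gripper opens to 88 mm and grips with 3 to 60 N. Pads are 20 mm wide; open, the fingers measure 115 mm over their backs; the gripper's body (75 mm by 178 mm) begins 61 mm behind the grasp point.
Start: joints at [1.084, 0.411, -0.013, 1.596, 0.006, 1.134, -0.082], TCP at [0.254, -0.571, 0.192] pointing down, gripper open.
Joint ranges: [-2.95, 2.95], [-0.29, 1.99], [-1.47, 1.44], [0.14, 2.54], [-1.03, 4.17], [0.13, 1.85], [-2.86, 2.86]. Speed limits (rad/s): [2.39, 2.39, 3.01, 3.01, 3.14, 3.14, 3.14].

### API

Orientations are given as a rotation vector (axis times angle).
In Python, from plant import ctrl, grip, solver, imaging, workorder gives the robot as it stands. The module is installed in compiled form; this text tells all that it offers. Calls block until the motion is done:
- ctrl.goto(position, orientation): joint-space move of the TCP to a pose.
- ctrl.move_l(position, velocity=0.15, ori=None): straight line of the TCP; ori=None keeps the orientation; velocity is the mean speed in m/s.
- ctrl.movej(angles): joint-space move.
- grip(opening): finger opening in m; the grip force is fixed at half the most; returns when the fingers have stopped.
- ctrl.hold(seconds).
- solver.inverse_kinematics(position, orientation): joint angles nearest the present ones, or None.
- ctrl.read_state(): the state.
- imaging.read_camera(name): name is "side" or "top" or "wrist"; returns the picture (384x512x3 uint8, red, green, blue); there is no depth.
- imaging.camera_info(name): a dict with "vertical_fov" (degrees; the focal length in pixels is half the picture's height over the tangent of half this angle, whatever the lens; pixels are square), "cx", "cy" (the principal point, pixels), "R" (3x3) and "t" (3): a world point X has camera coordinates R X + t; the wrist camera has in their place "hand_eye" (4x4, takes a point from camera to tool coordinates, whose origin is the TCP and whose axes are the flange's). Camera axes: x right, y down, z forward; pixel columns grow to the right and rows downward; lengths in m; the calibration is good to about 2 mm. The wrist camera is an equidistant fisheye: a pixel r from the principal point sees the ray r / f radians off the axis. A picture is of the moment at which its call begins: read the wrist's pose just before it. camera_info takes no time and is no camera call.
A pose or a line that the arm cannot do raises ctrl.MotionError and nothing moves.
- workorder.hand_in(): hands the job in; it is judged then, once.
The state is a dict: "clock": time; "joint_positions": joint angles; "qd": joint speeds; "tau": joint torques, N m; "position": TCP position; "orientation": TCP orientation; "ft_force": force on the tool from outside, world axes, zero at the start; "torque": the same for the moment, N m; "width": finger opening in m; "grip_force": force on a finger pad.
Only numpy, scipy, OpenCV 4.12 (cv2) and the standard library are available. Lean on these libraries where they do the work, as an engineer would, in place of code of your own. Each camera call takes 0.05 s, during which the arm holds its last target. There are 200 camera calls.

### The job

Get the plate reader on the bench ready to measure, using only your fingertips: first push the plate carrier that sticks out of its front fully home, then push the open flap on its top down until it is fully shut. Push the flap on its outer face; do not grip or pick up anything, and leave the bottle, the beaker, the tip box and the vial standing where they are.

Things in the scene. Friction and masses are not known exactly. Their poses are not given: they have to be found in the camera images.
- reader: Low white plate reader, fixed on the bench: case 300 deep (its x) x 360 wide (its y) x 120 mm high. Origin under the centre of its underside, at bench level; x points from its front (the face towards the robot, x = -150 mm) to its back, y to its left, z up. The plate carrier comes out of the middle of the front; on the flat top (z = 120 mm) a 60 mm square port lies under the flap.
- carrier (a joint): How far the plate carrier is pulled out, in m: 0 = fully home (hard stop), growing along the reader's -x; starts 0.05 to 0.11, limit 0.12. Slides with about 2 N plus 6 N per m/s and stays where left. White front panel 150 wide x 52 high (34 to 86 mm above the bench) x 10 mm thick; a microplate lies right behind it, its top 7 mm below the panel's.
- carrier_front (a point): Middle of the outer face of the carrier's front panel (moves with it), 60 mm above the bench; at x = -152 mm of the reader when home. Axes as the reader's; push it along +x. The bench in front is free for 130 mm either side of the carrier's middle line.
- flap (a joint): Opening angle of the flap on the reader's top, in rad: 0 = fully shut, flat on the top (hard stop); 1.57 = upright; starts 0.8 to 1.7, limit 1.9. A stiff hinge (about 0.09 N m) holds it at any angle. Grey plate 100 x 100 x 8 mm; the hinge runs along the reader's x at the flap's left (+y) edge, so shutting swings the free edge to the reader's -y and down.
- flap_hinge (a point): Middle of the flap's hinge line, on the flap's inner face, at x = -45, y = +55, z = 120 mm in the reader's frame. Axes turn with the flap: its -y runs from the hinge to the free edge, its z is the outward normal of the outer face (outer face at z = 8 mm). The inner face, towards the port, has a black lining 4 mm thick that is not to be pressed or gripped.
- flap_edge (a point): Middle of the flap's free edge on its outer face, 100 mm from the hinge line. Same axes as flap_hinge: z is the normal out of the outer face. Shut, it is 128 mm above the bench.
- reagent: Bystander: amber glass reagent bottle, 60 mm across, 125 mm high, with white cap; loose, on the bench in front of the reader beside the carrier. Origin under its centre, z up.
- beaker: Bystander: empty glass beaker, 68 mm across, 85 mm high; loose, on the bench in front of the reader on the other side of the carrier. Origin under its centre, z up.
- tipbox: Bystander: pipette tip box 85 x 120 x 55 mm; loose, on the bench to the right of the reader. Origin under its centre, z up.
- vial: Bystander: small amber vial, 28 mm across, 45 mm high; loose, standing on the right side of the reader's top. Origin under its centre, z up.

How it is judged:
On the way, in this order (a step that is already met when the one before it is completed fails the run):
1. the carrier is fully home while the flap is still open (value of joint carrier below 0.004 m and value of joint flap above 0.4 rad), for 0.2 s.
2. the flap is fully shut (value of joint flap below 0.06 rad), for 0.2 s.
At the end, for the whole second after the job is handed in: The carrier is within 4 mm of fully home and the flap within 0.06 rad of shut; bottle, beaker, tip box and vial stand upright within 30 mm of where they began (value of joint carrier below 0.004 m and value of joint flap below 0.06 rad and distance of each of reagent, beaker, tipbox, vial from where it was at the start of the episode below 0.03 m and angle between each of reagent, beaker, tipbox, vial's own z axis and vertical below 0.2 rad); the robot touches nothing.
It fails at once if the flap's lining is pressed or gripped with more than 3 N (contact force between the fingers and flap_c1 above 3 N).
It fails at once if a bystander is carried off or knocked away (moved more than 30 mm) (distance of any of reagent, beaker, tipbox, vial from where it was at the start of the episode above 0.03 m).
It fails at once if a bystander is tipped over (angle between any of reagent, beaker, tipbox, vial's own z axis and vertical above 0.5 rad).
It also fails if it takes over 48 s, if anything falls off the work surface, if the arm or the gripper's body presses on something with over 40 N, if the wrist force passes 120 N, or if a joint passes its speed limit or range.

## Working session

There is one attempt and no reset: what is moved stays moved. The work goes in short steps, each a Python script; the robot and the scene stay as the last script left them, time stands still between calls to the robot, and variables do not carry over. Pictures are saved under pics/ and viewed, at most 12 in all, crops included, and the job is handed in when it is done.

```bash
mkdir -p pics; python3 - <<'E'
from plant import ctrl, imaging
import cv2
s=ctrl.read_state();print(s['clock'],s['position'],s['orientation'],ctrl.grasp_offset)
for n in('side','top'):
    im=imaging.read_camera(n);cv2.imwrite(f'pics/{n}0.png',im[:,:,::-1]);print(n,imaging.camera_info(n))
print(imaging.camera_info('wrist'))
E
```

```text
0.0 [ 0.25388954 -0.57051913  0.19110808] [-3.07147637e+00 -6.52752007e-01  7.05016553e-04] 0.0187
side {'vertical_fov': 49.65753746552294, 'cx': 255.51448485716153, 'cy': 191.9394759009049, 'R': array([[ 0.96068697,  0.27647591,  0.02533013],
       [ 0.17348191, -0.52655875, -0.83224991],
       [-0.21675925,  0.80392597, -0.55382169]]), 't': array([-0.55894168, -0.02255476,  1.23097407])}
top {'vertical_fov': 48.02888933806058, 'cx': 263.3387750774355, 'cy': 194.9348853445226, 'R': array([[-0.06025494, -0.99817667, -0.00356096],
       [-0.97419181,  0.05958378, -0.21771559],
       [ 0.2175308 , -0.00964938, -0.97600576]]), 't': array([0.00917535, 0.62881198, 1.01456869])}
{'vertical_fov': 65.70646984690485, 'cx': 255.8598782965183, 'cy': 190.39775419817929, 'hand_eye': array([[-3.66558764e-04, -9.67533339e-01, -2.52743157e-01,
         6.85989582e-02],
       [ 9.99999074e-01, -6.85933353e-04,  1.17552129e-03,
         1.20775088e-04],
       [-1.31072100e-03, -2.52742492e-01,  9.67532694e-01,
        -1.92625804e-01],
       [ 0.00000000e+00,  0.00000000e+00,  0.00000000e+00,
         1.00000000e+00]])}
```

View pics/side0.png

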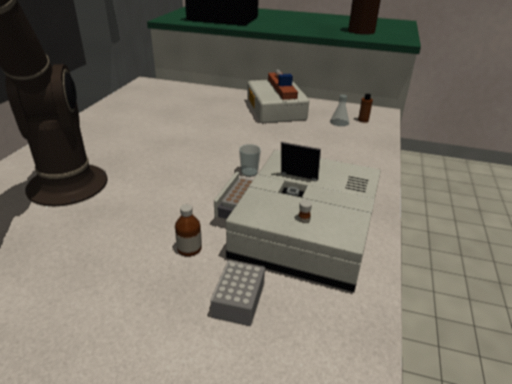

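View pics/top0.png

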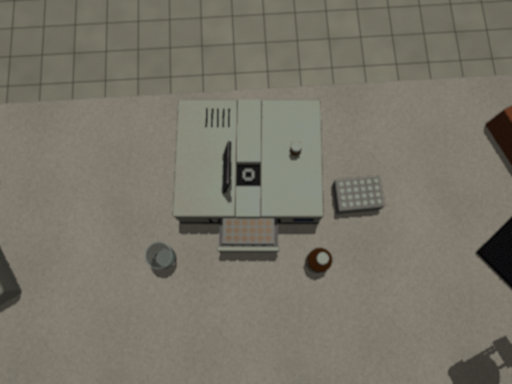

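The side view shows the carrier out at (232,200), the flap upright at (300,160) with its black lining towards the camera, the bottle at (187,235) and the beaker at (249,158). In the top view the reader top spans about (177,100) to (322,218), the carrier's front edge is at row 250, and the flap is at column 227, rows 143–198.

```bash
cat > h.py <<'E'
import numpy as np, cv2
from plant import imaging
def ray(n,u,v):
    c=imaging.camera_info(n);f=192/np.tan(np.radians(c['vertical_fov']/2))
    d=c['R'].T@np.array([(u-c['cx'])/f,(v-c['cy'])/f,1]);return -c['R'].T@c['t'],d
def onz(n,u,v,z):
    o,d=ray(n,u,v);return o+d*(z-o[2])/d[2]
def proj(n,X):
    c=imaging.camera_info(n);f=192/np.tan(np.radians(c['vertical_fov']/2))
    p=c['R']@np.asarray(X)+c['t'];return np.array([c['cx']+f*p[0]/p[2],c['cy']+f*p[1]/p[2]])
E
python3 - <<'E'
from h import *
im=cv2.imread('pics/top0.png')
hsv=cv2.cvtColor(im,cv2.COLOR_BGR2HSV)
for p in [(200,190),(290,190),(250,120),(250,249),(150,200),(227,170),(230,230),(182,221)]: print(p,hsv[p[1],p[0]])
cv2.imwrite('pics/t1.png',cv2.resize(im[90:280,140:400],None,fx=3,fy=3,interpolation=cv2.INTER_CUBIC))
s=cv2.imread('pics/side0.png')
cv2.imwrite('pics/s1.png',cv2.resize(s[130:290,165:395],None,fx=3.4,fy=3.4,interpolation=cv2.INTER_CUBIC))
for p in [(178,100),(321,100),(323,218),(175,218)]: print(p,onz('top',*p,.12))
E
```

```text
(200, 190) [ 32  28 137]
(290, 190) [ 43  25 141]
(250, 120) [ 41  25 141]
(250, 249) [ 30  25 131]
(150, 200) [ 18  35 133]
(227, 170) [20 13 57]
(230, 230) [ 15  78 117]
(182, 221) [20 19 40]
(178, 100) [0.87473106 0.17142513 0.12      ]
(321, 100) [ 0.85242968 -0.18809132  0.12      ]
(323, 218) [ 0.55250574 -0.16595113  0.12      ]
(175, 218) [0.57382164 0.18369723 0.12      ]
```

View pics/t1.png

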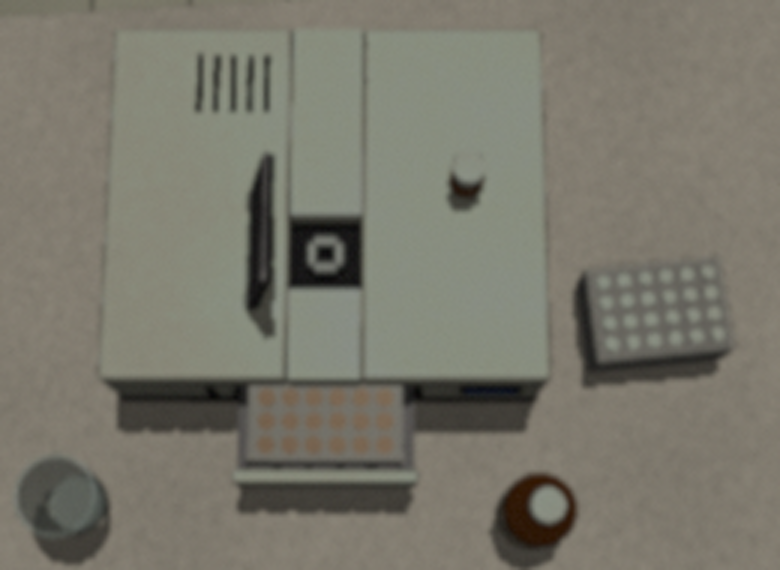

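View pics/s1.png

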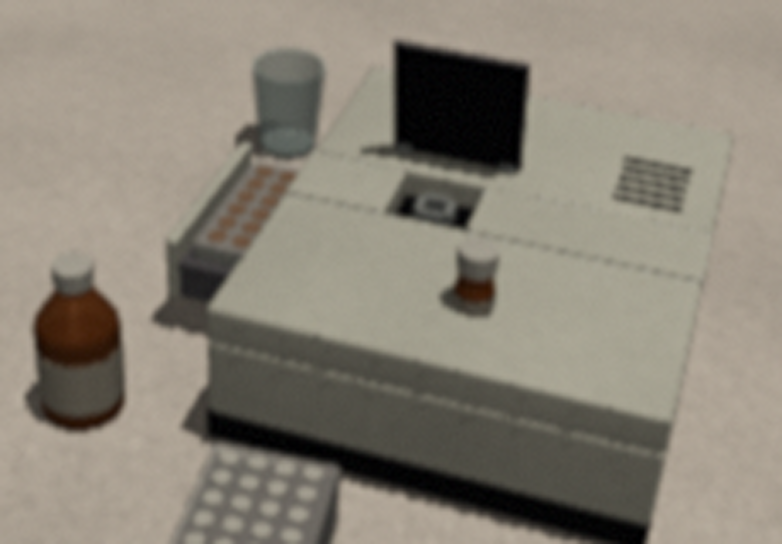

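The crops give the reader top corners at crop pixels (117,31), (540,31), (549,380), (103,379). The panel's top edge runs from (237,475) to (415,475). In the side crop the flap's free edge runs from (397,42) to (527,65).

```bash
cat >> h.py <<'E'
T=lambda x,y:((x+.5)/3+140-.5,(y+.5)/3+90-.5)
S=lambda x,y:((x+.5)/3.4+165-.5,(y+.5)/3.4+130-.5)
E
python3 - <<'E'
from h import *
P=np.array([onz('top',*T(*p),.12)[:2] for p in[(117,31),(540,31),(549,380),(103,379)]])
M=np.array([(.15,.18),(.15,-.18),(-.15,-.18),(-.15,.18)])
print(P,[np.linalg.norm(P[i]-P[i-1]) for i in range(4)])
a=P-P.mean(0);z=(a[:,0]+1j*a[:,1])@np.conj(M[:,0]+1j*M[:,1]);th=np.angle(z);c=P.mean(0)
print('reader',c,th)
for p in [(214,312),(668,425),(700,277),(730,130)]: print('side',onz('side',*S(*p),.12))
R=np.array([[np.cos(th),-np.sin(th)],[np.sin(th),np.cos(th)]])
loc=lambda X:np.r_[R.T@(X[:2]-c),X[2]]
print('corner side loc',[loc(onz('side',*S(*p),.12)).round(3) for p in[(214,312),(668,425),(730,130)]])
for p in[(237,472),(415,472),(237,484),(415,484)]: print('panel',loc(onz('top',*T(*p),.086)).round(4))
nv=np.r_[R[:,0],0]
for p,dx in[((397,42),-.095),((527,65),.005),((462,53),-.045)]:
    o,d=ray('side',*S(*p));q=np.r_[c+R@[dx,0],0];X=loc(o+d*(nv@(q-o))/(nv@d));print('flap',X.round(4),np.arctan2(X[2]-.12,.055-X[1]),np.hypot(X[2]-.12,.055-X[1]))
for n,p,h in[('vial',(468,165),.165),('cap',(549,505),.125),('tip',(655,305),.055)]: X=onz('top',*T(*p),h);print(n,X,loc(X).round(3))
X=onz('top',*T(72,503),0);print('beaker',X,loc(X).round(3))
E
```

```text
[[ 0.87462696  0.16974693]
 [ 0.85263736 -0.18474341]
 [ 0.55653364 -0.16552474]
 [ 0.5787705   0.18598985]] [np.float64(0.29630200240516613), np.float64(0.35517171451889795), np.float64(0.2967267528948204), np.float64(0.3522172391728026)]
reader [0.71564212 0.00136716] -0.06143968683643909
side [ 0.56379405 -0.16900862  0.12      ]
side [ 0.85234127 -0.18920311  0.12      ]
side [ 0.86246139 -0.03189836  0.12      ]
side [0.87468547 0.17884087 0.12      ]
corner side loc [array([-0.141, -0.179,  0.12 ]), array([ 0.148, -0.182,  0.12 ]), array([0.148, 0.187, 0.12 ])]
panel [-0.2178  0.0719  0.086 ]
panel [-0.2177 -0.0712  0.086 ]
panel [-0.2274  0.0716  0.086 ]
panel [-0.2273 -0.0711  0.086 ]
flap [-0.095   0.0584  0.2108] 1.608710008616986 0.09082614926071027
flap [0.005  0.0373 0.2222] 1.398866032434443 0.10367891370768277
flap [-0.045   0.0533  0.2141] 1.5522583778399983 0.09407075094429057
vial [ 0.72295851 -0.11108266  0.165     ] [ 0.014 -0.112  0.165]
cap [ 0.45869814 -0.15601578  0.125     ] [-0.247 -0.173  0.125]
tip [ 0.6260504  -0.27079273  0.055     ] [-0.073 -0.277  0.055]
beaker [0.49366397 0.23882527 0.        ] [-0.236  0.223  0.   ]
```

```bash
cat >> h.py <<'E'
from plant import ctrl, grip
from scipy.spatial.transform import Rotation as Ro
c=np.array([.7156,.0014]);th=-.0614
def W(x,y,z): return np.array([c[0]+np.cos(th)*x-np.sin(th)*y,c[1]+np.sin(th)*x+np.cos(th)*y,z])
def ori(flip):  # tool down; flip: tool x along reader -x
    a=th+np.pi*flip
    return (Ro.from_euler('z',a)*Ro.from_rotvec([np.pi,0,0])).as_rotvec()
def F():
    f=ctrl.read_state()['ft_force'];k,s=np.cos(th),np.sin(th)
    return np.array([k*f[0]+s*f[1],-s*f[0]+k*f[1],f[2]])
E
python3 - <<'E'
from h import *
from plant import solver
for fl in(1,0):
  for p in[(-.3,0,.25),(-.26,0,.065),(-.16,0,.065),(-.045,.12,.3),(-.045,.1,.19),(-.045,-.01,.125)]:
    print(fl,p,np.round(solver.inverse_kinematics(W(*p),ori(fl)),2) if solver.inverse_kinematics(W(*p),ori(fl)) is not None else None)
E
```

```text
1 (-0.3, 0, 0.25) [ 0.71  0.06 -0.88  1.94  0.05  1.17  1.32]
1 (-0.26, 0, 0.065) [ 0.54  0.42 -0.83  2.08  0.42  0.81  0.96]
1 (-0.16, 0, 0.065) [ 0.43  0.55 -0.72  1.86  0.45  0.91  1.01]
1 (-0.045, 0.12, 0.3) [ 0.24  0.6  -0.87  1.22  0.45  1.51  0.95]
1 (-0.045, 0.1, 0.19) [ 0.31  0.67 -0.89  1.39  0.52  1.32  0.91]
1 (-0.045, -0.01, 0.125) [ 0.42  0.66 -0.75  1.51  0.48  1.16  1.08]
0 (-0.3, 0, 0.25) [ 0.44  0.03 -0.61  1.95  0.02  1.17 -1.81]
0 (-0.26, 0, 0.065) [ 0.23  0.33 -0.45  2.1   0.21  0.75 -1.98]
0 (-0.16, 0, 0.065) [ 0.14  0.46 -0.32  1.88  0.19  0.83 -1.91]
0 (-0.045, 0.12, 0.3) [ 0.07  0.52 -0.53  1.23  0.25  1.45 -2.06]
0 (-0.045, 0.1, 0.19) [ 0.05  0.55 -0.43  1.41  0.23  1.22 -2.03]
0 (-0.045, -0.01, 0.125) [ 0.1   0.56 -0.25  1.54  0.15  1.07 -1.81]
```

```bash
python3 - <<'E'
from h import *
o=ori(1);s=ctrl.read_state()['position']
grip(0)
ctrl.move_l(np.r_[s[:2],.27],.3)
ctrl.goto(W(-.30,0,.25),o)
ctrl.move_l(W(-.28,0,.065),.2)
f0=F();print(f0,ctrl.read_state()['clock'])
ctrl.move_l(W(-.175,0,.065),.06);print(F()-f0)
x=-.175
while x<-.146:
    x+=.002;ctrl.move_l(W(x,0,.065),.05);d=F()-f0
    print(round(x,3),d.round(1))
    if d[0]<-15: break
ctrl.hold(.3);print(F()-f0,ctrl.read_state()['clock'])
cv2.imwrite('pics/t2.png',cv2.resize(imaging.read_camera('top')[90:280,140:400,::-1],None,fx=3,fy=3,interpolation=cv2.INTER_CUBIC))
E
```

```text
[0.56591944 0.60531935 0.0936822 ] 5.125
[-0.35372864 -1.61441372  0.65787155]
-0.173 [-0.5 -0.3 -0. ]
-0.171 [-0.9  0.  -0.2]
-0.169 [-0.2 -0.5  0.4]
-0.167 [-0.6 -0.1  0.1]
-0.165 [-1.2  0.5 -1.1]
-0.163 [-0.5 -0.4  0. ]
-0.161 [-0.3 -0.6  0.1]
-0.159 [-6.9 -1.3  5.3]
-0.157 [-13.8  -0.7   9. ]
-0.155 [-20.3  -0.6  16.3]
[-21.31080958  -0.71199737  15.97094624] 9.825
```

View pics/t2.png

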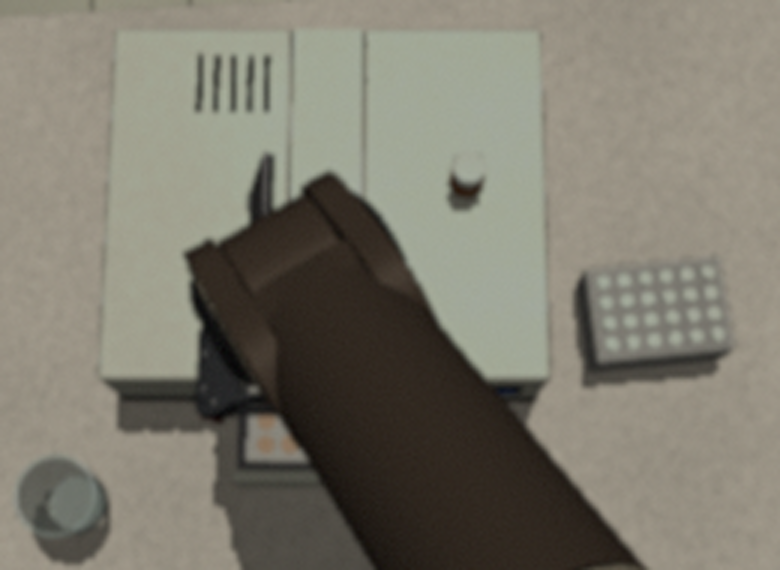

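The carrier seems not to have moved: its panel edge is still at row ~475 at left. I'll check the pose and other views before doing more.

```bash
python3 - <<'E'
from h import *
s=ctrl.read_state();print(s['position'],W(-.155,0,.065),s['orientation'],ori(1),s['width'],s['joint_positions'])
a=imaging.read_camera('side')[100:290,130:395,::-1];w=imaging.read_camera('wrist')[:,:,::-1]
cv2.imwrite('pics/s2.png',np.hstack([cv2.resize(a,(400,300)),cv2.resize(w,(400,300))]))
E
```

```text
[0.55489688 0.01116565 0.06454166] [0.56089208 0.01091102 0.065     ] [-0.0945822 -3.1295232  0.0038492] [9.64317451e-02 3.14011231e+00 1.92276424e-16] 0.000674105691561257 [ 0.40730087  0.54206248 -0.68898722  1.85175455  0.42741657  0.91235359
  1.02761564]
```

View pics/s2.png

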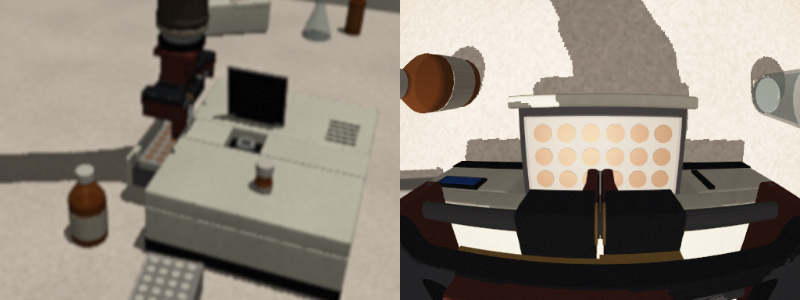

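The fingertips are now behind the panel, above the plate, even though the reported z is below the panel top. I'll check the TCP against the cameras.

```bash
python3 - <<'E'
from h import *
i=imaging.camera_info('wrist');E=np.linalg.inv(i['hand_eye']);f=192/np.tan(np.radians(i['vertical_fov']/2))
def wp(X):
    p=E[:3,:3]@X+E[:3,3];t=np.arccos(p[2]/np.linalg.norm(p));r=f*t/np.hypot(p[0],p[1]);return (i['cx']+r*p[0],i['cy']+r*p[1])
for z in(-.06,-.04,-.02,0,.02): print(z,np.round(wp(np.array([0,0,z])),1))
s=ctrl.read_state()
for z in(0,.02,.04): X=s['position']+[0,0,z];print(proj('side',X),proj('top',X))
Rt=Ro.from_rotvec(s['orientation'])
for n,X in[('panel top L',W(-.228,.075,.086)),('panel top R',W(-.228,-.075,.086)),('frontR',W(-.15,-.18,.12))]: 
    print(n,np.round(wp(Rt.inv().apply(X-s['position'])),1),proj('side',X))
w=imaging.read_camera('wrist')[:,:,::-1];a=imaging.read_camera('side')[130:230,190:290,::-1]
cv2.imwrite('pics/w3.png',np.hstack([cv2.resize(w[130:330,156:356],(400,400)),cv2.resize(a,(400,400))]))
E
```

```text
-0.06 [256.6 256.8]
-0.04 [256.6 240.4]
-0.02 [256.5 227.2]
0 [256.5 216.4]
0.02 [256.5 207.4]
[247.42986589 197.34238031] [249.01814262 225.00925352]
[247.54235382 190.95975955] [248.72342631 223.78432101]
[247.65718873 184.44396929] [248.41757313 222.51310021]
panel top L [380.3 121.5] [234.37160671 171.64874862]
panel top R [133.3 121.3] [211.71885944 200.41466923]
frontR [  1.8 249.4] [223.7097473  220.65171591]
```

View pics/w3.png

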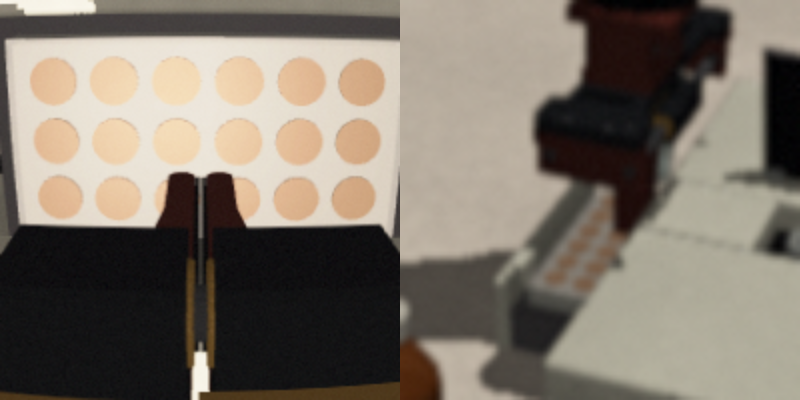

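```bash
python3 - <<'E'
from h import *
def L():
    p=ctrl.read_state()['position'];d=p[:2]-c;k,s=np.cos(th),np.sin(th);return np.round([k*d[0]+s*d[1],-s*d[0]+k*d[1],p[2]],4)
ims=[]
def snap():ims.append(cv2.resize(imaging.read_camera('wrist')[:,:,::-1],(266,200)))
ctrl.move_l(W(-.161,0,.068),.05);print(L(),F())
ctrl.move_l(W(-.161,0,.14),.15);print(L(),F());snap()
ctrl.move_l(W(-.285,0,.14),.2);snap()
ctrl.move_l(W(-.285,0,.06),.15);print(L(),F());snap()
for x in(-.25,-.24,-.23,-.22,-.21,-.20):
    ctrl.move_l(W(x,0,.06),.06);print(x,L(),F().round(1))
    if x!=-.25 and x!=-.23 and x!=-.21: snap()
print(ctrl.read_state()['clock'])
cv2.imwrite('pics/m4.png',np.vstack([np.hstack(ims[:3]),np.hstack(ims[3:6])]))
E
```

```text
[-0.1606  0.      0.0683] [-1.9166032   0.49470571  1.99656572]
[-0.1611 -0.0004  0.1394] [-0.36032727  0.15050179 -0.90620907]
[-0.2845  0.0005  0.0603] [ 0.48447637  0.2604657  -0.0645781 ]
-0.25 [-2.504e-01  1.000e-04  5.980e-02] [ 0.9 -0.4  0.2]
-0.24 [-2.396e-01  1.000e-04  6.000e-02] [-0.3 -1.1  0.1]
-0.23 [-2.296e-01  1.000e-04  6.000e-02] [-0.3 -0.5  0.6]
-0.22 [-2.196e-01  1.000e-04  6.000e-02] [-0.2 -0.4  0.2]
-0.21 [-2.096e-01  1.000e-04  6.000e-02] [ 0.  -0.  -0.7]
-0.2 [-1.997e-01  1.000e-04  5.990e-02] [ 0.3 -0.9  0.2]
15.0583
```

View pics/m4.png

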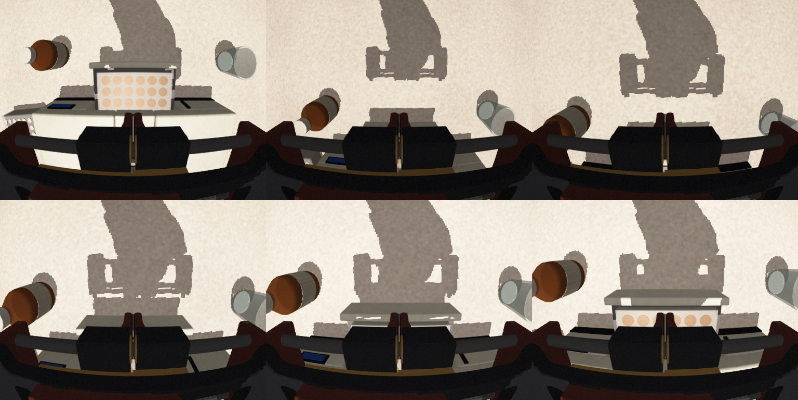

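The tip passes over the panel in view with no force, and the side view also puts it about 30 mm higher than reported. So the reported z seems biased. I'll touch the free bench to measure the offset.

```bash
python3 - <<'E'
from h import *
ctrl.move_l(W(-.20,0,.10),.2);ctrl.move_l(W(-.29,0,.10),.25);ctrl.move_l(W(-.29,0,.035),.2)
f0=F();z=.035
while z>-.04:
    z-=.003;ctrl.move_l(W(-.29,0,z),.06);d=F()-f0
    if abs(d[2])>3: break
s=ctrl.read_state();print(z,s['position'],d,s['clock'])
i=imaging.read_camera('side')[:,:,::-1];w=imaging.read_camera('wrist')[:,:,::-1]
cv2.imwrite('pics/p5.png',np.hstack([cv2.resize(i[120:240,150:310],(400,300),interpolation=cv2.INTER_CUBIC),cv2.resize(w,(400,300))]))
print(proj('side',s['position']))
E
```

```text
-0.03099999999999999 [ 0.42650522  0.01921762 -0.03039882] [-4.26890036 -0.40779158 14.3130694 ] 21.8917
[204.24143001 215.55080488]
```

View pics/p5.png

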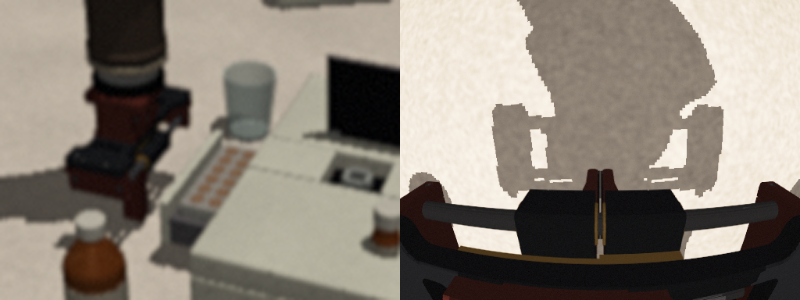

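Bench contact came at a reported z of about -0.028, so true z is reported z + 0.028. x and y agree, since the reader's front was touched at the expected x. Next is the carrier push at the corrected height, then the flap.

```bash
cat >> h.py <<'E'
def G(x,y,z,v): ctrl.move_l(W(x,y,z-.028),v)
E
python3 - <<'E'
from h import *
G(-.275,0,.03,.1);G(-.265,0,.058,.1);f0=F()
G(-.215,0,.058,.08);print('mid',F()-f0)
G(-.168,0,.058,.08);print(F()-f0);x=-.168
while x<-.150:
    x+=.002;G(x,0,.058,.06);d=F()-f0
    if d[0]<-12: break
ctrl.hold(.3);print(x,d,ctrl.read_state()['clock'])
G(-.20,0,.058,.15);G(-.20,0,.14,.25)
w=imaging.read_camera('wrist')[:,:,::-1];t=imaging.read_camera('side')[100:250,150:350,::-1]
cv2.imwrite('pics/c6.png',np.hstack([cv2.resize(t,(400,300)),cv2.resize(w,(400,300))]))
E
```

```text
mid [-0.88482844 -0.64069623  1.02158333]
[-0.44655158 -0.12612014  1.09872925]
-0.16 [-12.19402657  -1.99446831  10.27505166] 25.7667
```

View pics/c6.png

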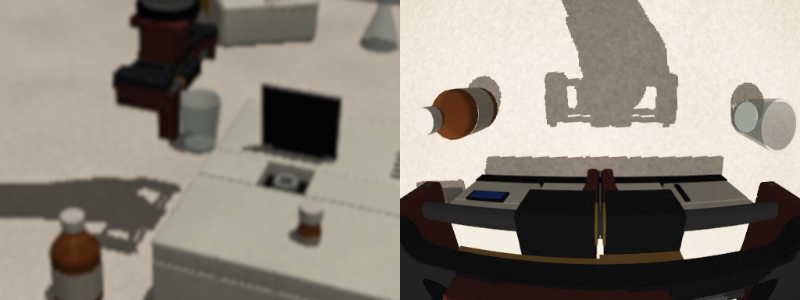

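The carrier is flush with the front, the flap is still open, and the bottle and beaker haven't moved. Next is the flap.

```bash
python3 - <<'E'
from h import *
G(-.20,0,.33,.35);G(-.045,.125,.33,.35);G(-.045,.125,.199,.25);f0=F()
def tip(a,r=.08): return .055-r*np.cos(a)+.008*np.sin(a)+.0135,.12+r*np.sin(a)+.008*np.cos(a)
for a in np.r_[1.75:0.05:9j]:
    G(-.045,*tip(a),.1);d=F()-f0;print(round(a,2),d.round(1))
    if np.linalg.norm(d)>25: print('stop');raise SystemExit
y=tip(0)[0];z=.130
while z>.118:
    z-=.002;G(-.045,y,z,.06);d=F()-f0;print(round(z,3),d.round(1))
    if d[2]>12: break
ctrl.hold(.3);G(-.045,y,.2,.2)
ctrl.move_l(W(-.045,y,.30),.3)
print(ctrl.read_state()['clock'])
imaging.read_camera('top')
im=imaging.read_camera('side')[100:250,150:350,::-1]
w=imaging.read_camera('wrist')[:,:,::-1]
cv2.imwrite('pics/e7.png',np.hstack([cv2.resize(im,(400,300)),cv2.resize(w,(400,300))]))
E
```

```text
1.75 [ 0.3 -0.3 -0.4]
1.54 [ 0.4  1.  -0.6]
1.32 [ 0.1  0.7 -0.6]
1.11 [0.3 0.1 0.2]
0.9 [-0.8  1.1 -0.5]
0.69 [0.1 0.5 0.1]
0.48 [ 0.6  0.2 -0.5]
0.26 [0.2 0.9 0. ]
0.05 [ 0.9  1.3 -0.7]
0.128 [-0.4  0.4 -0.4]
0.126 [ 0.6 -0.1 -0.9]
0.124 [-3.9 -0.8  9.6]
0.122 [-7.9 -2.6 21. ]
34.2833
```

View pics/e7.png

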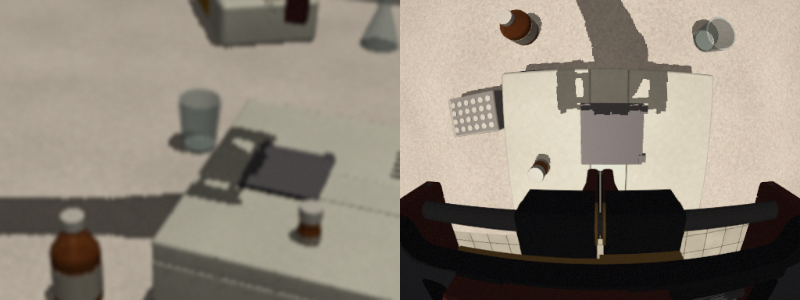

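The flap lies flat, the hard stop was felt at the expected height, the carrier is home, and all bystanders are in place.

```bash
python3 -c "
from plant import workorder
print(workorder.hand_in())"
```

```text
the job is handed in; nothing more can be done
None
```

I pushed the carrier home, shut the flap on its outer face and handed the job in at about 34 s with all bystanders standing where they were; an early carrier push missed over the panel and pressed the reader's front at about 21 N, because reported z reads about 28 mm low, which I then corrected.

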